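Index the drilling turntable and lock it

TASK

Turn the indexing table of the drilling fixture until the red bracket's station has clicked into its stop in front of the yellow lock arm, with the arm still open. Then swing the lock arm down until its nose is fully home between the two red blocks, and leave it locked. Do not knock or shift the bottles, tins and tools lying about.

Things in the scene. Friction and masses are not known exactly. Their poses are not given: they have to be found in the camera images.
- fixture: Drilling fixture, fixed to the bench: grey base plate 260 x 415 x 18 mm (across y 415). Origin on the bench under the turntable's axis; z up; +y points from that axis to the lock arm. On it, at y = 162 mm, two blue hinge cheeks 26 mm apart, tops 70 mm above the bench; at y = -135 mm a dark detent housing, top 34 mm above the bench.
- index_table (a joint): Turntable angle about the vertical, anticlockwise from above, no end stops. 0 (or any whole turn, 2 pi) = red station at the lock arm. Slight friction (0.04 N m): stays where left. A spring detent stops it at every quarter turn: within about 3 degrees of a stop it pulls itself to the centre; getting into or out of a stop takes about 3 N to 4 N pushed on a bracket.
- lock_arm (a joint): Angle of the yellow lock arm about its level hinge. 0 = closed, fully home: level, pointing to the turntable's axis. Grows as it swings up and away: 1.57 = upright, 2.05 = end stop, leaning away from the table. Friction (about 2 N at its middle) holds it at any angle, so push it all the way down. With the table out of place the nose lands on a catch block and stays above 0.12.
- table_axis (a point): Point on the turntable's axis, at its top face (40 mm above the bench). The turntable is a round aluminium plate 220 mm across; in its middle a hub of 28 mm, 7 mm high. At each quarter turn it carries an angle bracket and, outside that, a pair of catch blocks. Three brackets are grey steel with a hole, one is red; the red one's catch blocks are red, the others dark.
- red_catch (a point): Middle of the slot between the two red catch blocks (turns with the table), 102 mm from the axis, 48 mm above the bench. The slot is 20 mm wide, open towards the axis, outward and upward; the blocks are 14 x 15 mm and 14 mm high, tops 54 mm above the bench.
- red_bracket (a point): Top middle of the red bracket's upright leaf, 49 mm from the axis towards red_catch, 88 mm above the bench. Each of the four leaves is 4 mm thick, from 40 to 88 mm above the bench and from 30 to 68 mm from the axis, in a plane through the axis: push its flat side to turn the table. A 4 mm thick foot reaches 28 mm to its clockwise side.
- lock_point (a point): Fixed point of the fixture, where the middle of the red slot must come: 102 mm from the axis towards the lock arm, 48 mm above the bench.
- lock_hinge (a point): Middle of the lock arm's hinge line, 162 mm from the turntable's axis, 60 mm above the bench. The hinge line is level, along the fixture's x axis.
- lock_nose (a point): Middle of the lock arm's nose (moves with the arm). The arm is a bar 12 mm wide, 10 mm thick, centred on the hinge line, with a black ball knob (16 mm) centred 76 mm from the hinge and, 60 mm from the hinge, a steel nose 12 mm wide reaching 16 mm below the bar's centre line.
- oil_bottle: Bystander: green bottle with a black cap, 36 mm across, 85 mm tall, standing on the base plate at a corner away from the lock arm. Origin under its centre, as for all bystanders.
- bolt_tin: Bystander: small open steel tin, 48 mm across, 30 mm tall, on the base plate beside the lock arm.
- spray_can: Bystander: blue spray can, 66 mm across, 190 mm tall, on the bench.
- screw_jar: Bystander: amber jar with a steel cap, 72 mm across, 90 mm tall, on the bench.
- mug: Bystander: white mug, 82 mm across, 90 mm tall, on the bench.
- tape_measure: Bystander: yellow tape measure, 70 x 40 x 65 mm, on the bench.
- hammer: Bystander: hammer lying on the bench.
- wrench: Bystander: wrench lying on the bench, at the robot's left.

How it is judged (in metres and radians):
On the way, in this order (a step that is already met when the one before it is completed fails the run):
1. the red station is at rest in its stop at the lock arm, the arm still open (more than 0.6 rad) (horizontal distance between red_catch and lock_point below 0.006 m and velocity of joint index_table between -0.05 and 0.05 rad/s and value of joint lock_arm above 0.6 rad), for 0.3 s.
2. the lock arm is home between the red blocks (horizontal distance between red_catch and lock_point below 0.006 m and value of joint lock_arm below 0.06 rad), for 0.2 s.
At the end, for the whole second after the job is handed in: The red slot is within 6 mm of the lock point (level), the turntable is at rest, and the lock arm stands below 0.06 rad, its nose home between the red blocks (all of step 2 and velocity of joint index_table between -0.05 and 0.05 rad/s); the robot touches nothing.
It fails at once if a bystander was shifted by more than 20 mm or tipped by more than 0.5 rad (distance of any of oil_bottle, bolt_tin, spray_can, screw_jar, mug, tape_measure, hammer, wrench from where it was at the start of the episode above 0.02 m or angle between any of oil_bottle, bolt_tin, spray_can, screw_jar, mug, tape_measure, hammer, wrench's own z axis and vertical above 0.5 rad).
It also fails if it takes over 53 s, if anything falls off the work surface, if the arm or the gripper's body presses on something with over 40 N, if the wrist force passes 120 N, or if a joint passes its speed limit or range.

ROBOT

A 7-joint arm with a two-finger parallel gripper is mounted at the origin on the work surface. World frame = base frame: x ahead of the robot, y to its left, z up, the work surface at z = 0. Lengths are in mm, angles in rad, forces in N, time in s.
With the tool pointing down it reaches from about 425 to 950 mm from the base axis. Payload 4.7 kg.
Tool frame: the origin (TCP) lies midway between the tips of the shut fingers; the grasp point (between the pads) lies 19 mm behind it; z points along the fingers, y is the line along which they close (so a half turn about z gives the same grasp; the last joint's range is limited). The gripper opens to 87 mm and grips with 3 to 60 N. Pads are 19 mm wide; open, the fingers measure 117 mm over their backs; the gripper's body (75 mm by 190 mm) begins 51 mm behind the grasp point.
Start: joints at [1.231, 0.469, -0.049, 1.532, 0.024, 1.141, -0.082], TCP at [206.476, -642.664, 222.573] pointing down, gripper open.
Joint ranges: [-2.59, 2.59], [-0.33, 1.99], [-1.39, 1.29], [0.1, 2.45], [-1.04, 4.18], [0.21, 1.99], [-2.66, 2.66]. Speed limits (rad/s): [2.57, 2.57, 3.14, 3.14, 3.14, 3.14, 3.14].

INTERFACE

Orientations are given as a unit quaternion [w, x, y, z].
In Python, from bench import ctrl gives the robot as it stands. The module is installed in compiled form; this text tells all that it offers.
- The arm moves only by the tool apply_moves, never from a script. Its argument "plan" is a list of rows, each a list of 7 numbers: the shift along the world's x, y, z as a fraction of full scale, then the turn, a rotation vector about the world's x, y, z as a fraction of full scale, then the opening, from 0 (shut) to 1 (fully open). In form: [[x, y, z, rx, ry, rz, hand], ...]. A call has 1 to 12 rows; each row is the pose to reach, as a shift and turn from the pose commanded when the call began, turning the shorter way round; what a row does not reach only later rows make up. Full scale, the value 1, is 0.2 m for a shift and 180 degrees for a turn. A row lasts 1/12 s, in which the tool goes at most 41.7 mm and 7.16 degrees, less where a joint would pass 70% of its speed; a pose out of reach is approached as far as the arm can. A call with a number of a shift or a turn outside -1 to 1 is refused whole. A call with a gripper value outside its range is refused whole. The fingers move at their own pace and stop on an object; "force" is the grip in N (left out, the last holds). Time passes only in rows, so rows that repeat a pose let the fingers close. It gives the time, the measured TCP pose, the force, the opening and the grip force at its end, in the units of the state.
- ctrl.observe(): the state, without advancing time (a new reading comes with each control period).
- ctrl.read_camera(name): name is "scene" or "top" or "wrist"; returns a dict with "frame" (420x560x3 uint8, blue, green, red), "vfov" (degrees; the focal length in pixels is half the picture's height over the tangent of half this angle, whatever the lens; pixels are square), "cx", "cy" (the principal point, pixels), "rvec" (rotation vector, rad) and "tvec" (3), from world to camera coordinates, as OpenCV has them; the wrist camera has in their place "mount" (4x4, takes a point from camera to tool coordinates, whose origin is the TCP and whose axes are the flange's). Camera axes: x right, y down, z forward; pixel columns grow to the right and rows downward; lengths in mm; the calibration is good to about 2 mm. A picture is of the moment at which its call begins: read the wrist's pose just before it. There is no depth.
- ctrl.sign_off(): hands the job in; it is judged then, once.
The state is a dict: "time_s": time; "q": joint angles; "joint_velocities": joint speeds; "tau": joint torques, N m; "position": TCP position; "ee_rot": TCP orientation; "force": force on the tool from outside, world axes, zero at the start; "wrist_torque": the same for the moment, N m; "finger_gap": finger opening in mm; "grip_force": force on a finger pad.
Only numpy, scipy, OpenCV 4.12 (cv2) and the standard library are available. Lean on these libraries where they do the work, as an engineer would, in place of code of your own. Each camera call takes 0.05 s, during which the arm holds its last target. There are 200 camera calls.

## Working session

There is one attempt and no reset: what is moved stays moved. The work goes in short steps, Python scripts to look and compute and a tool call to move; the robot and the scene stay as the last step left them, time stands still between calls to the robot, and variables do not carry over. Pictures are saved under pics/ and viewed, at most 10 in all, crops included, and the job is handed in when it is done.

Besides the shell and the picture viewer there is one more tool, called after "Emit:" as name(argument=value, ...), one argument or row to a line, values as JSON. apply_moves: Moves the arm, as the interface text tells. Shift numbers are shares of 0.2 m and turn numbers shares of 180 degrees, none past 1 either way. Its arguments: {"type":"object","properties":{"plan":{"type":"array"},"force":{"type":"number"}},"required":["plan"]}

```bash
mkdir -p pics; cat > h.py <<'E'
import numpy as np, cv2
from bench import ctrl
def cam(n):
    c=ctrl.read_camera(n); return c
def K(c):
    f=210/np.tan(np.radians(c["vfov"])/2); return np.array([[f,0,c["cx"]],[0,f,c["cy"]],[0,0,1.]])
def ray(c,u,v,z):
    R=cv2.Rodrigues(np.array(c["rvec"],float))[0];t=np.array(c["tvec"],float).ravel()
    d=R.T@np.linalg.solve(K(c),[u,v,1]);o=-R.T@t
    return o+d*(z-o[2])/d[2]
def proj(c,P):
    return cv2.projectPoints(np.array(P,float).reshape(-1,3),np.array(c["rvec"],float),np.array(c["tvec"],float),K(c),None)[0].reshape(-1,2)
E
python3 - <<'E'
from h import *
import pickle
s=ctrl.observe();print(s)
for n in("top","scene"):
    c=cam(n);pickle.dump(c,open(n+".pkl","wb"));cv2.imwrite(f"pics/{n}0.png",c["frame"]);print({k:v for k,v in c.items() if k!="frame"})
E
```

```text
{'time_s': 0.0, 'q': array([ 1.23111146,  0.46943632, -0.04859397,  1.53370838,  0.02408295,
        1.14097411, -0.08229926]), 'joint_velocities': array([-0.00044852, -0.00016254, -0.00074969, -0.00064254, -0.0008681 ,
        0.00147979, -0.00172782]), 'tau': array([-5.23445726e-05, -5.07975519e+01, -8.09147162e-02, -2.36156899e+01,
       -6.14773482e-02,  3.80134222e-02,  1.69610798e-04]), 'position': array([ 206.24864865, -642.08550285,  221.4967458 ]), 'ee_rot': array([-9.54218237e-04,  9.87948494e-01,  1.54779946e-01, -1.77819894e-04]), 'force': array([ 0.55530067, -0.30632161, -0.38158341]), 'wrist_torque': array([-0.0027905 ,  0.02561692,  0.0236412 ]), 'grip_force': 0.0, 'finger_gap': 87.06032421238949}
{'vfov': 49.73410920896547, 'cx': 277.0722237952668, 'cy': 207.66572531090884, 'rvec': array([ 2.13025604, -2.18497107,  0.1003178 ]), 'tvec': array([ -42.02688754,  513.20427412, 1236.72370847])}
{'vfov': 44.34888947534856, 'cx': 282.12569591891594, 'cy': 200.0040975744096, 'rvec': array([ 2.16957701,  0.62509157, -0.27167336]), 'tvec': array([-367.06467711, -143.36754046, 1837.46215407])}
```

View pics/top0.png

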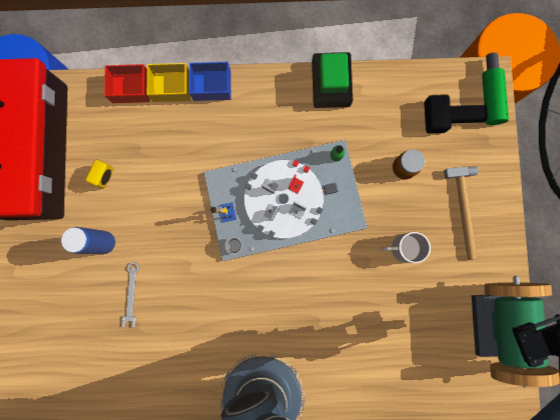

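View pics/scene0.png

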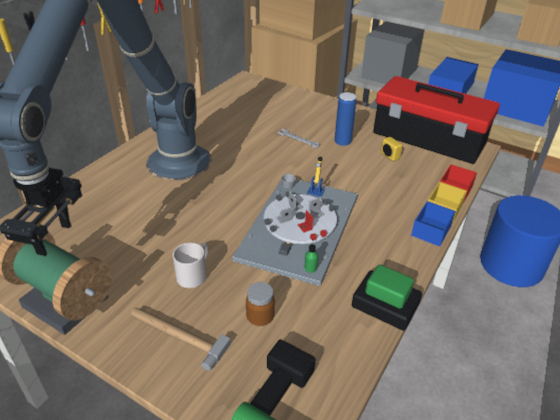

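The top view shows the fixture centred near (285,198), lock arm at left (227,211), red blocks near (300,166). I'll enlarge it.

```bash
python3 - <<'E'
from h import *
import pickle
c=pickle.load(open("top.pkl","rb"))
cv2.imwrite("pics/crop0.png",cv2.resize(c["frame"][130:270,195:375],None,fx=4.2,fy=4.2,interpolation=cv2.INTER_CUBIC))
for p in[(206,173,18),(346,140,18),(366,229,18),(222,260,18),(284,198,47)]:print(p,ray(c,*p).round(1))
E
```

```text
(206, 173, 18) [617.5 144.7  18. ]
(346, 140, 18) [ 701.8 -256.1   18. ]
(366, 229, 18) [ 446.7 -301.3   18. ]
(222, 260, 18) [370.6 101.9  18. ]
(284, 198, 47) [536.1 -75.   47. ]
```

View pics/crop0.png

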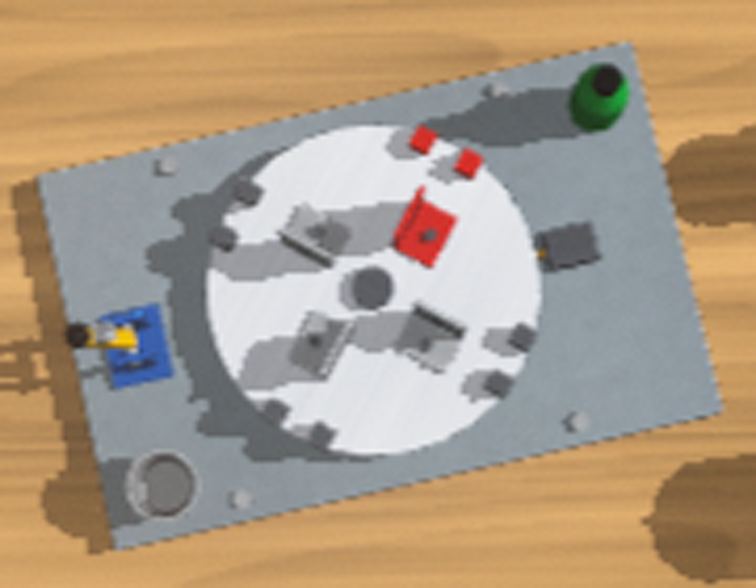

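```bash
cat >> h.py <<'E'
def cr(p): return 195+(p[0]+.5)/4.2-.5,130+(p[1]+.5)/4.2-.5
E
python3 - <<'E'
from h import *
import pickle
c=pickle.load(open("top.pkl","rb"))
L=lambda x,y,z:ray(c,*cr((x,y)),z)
P={k:L(*v) for k,v in dict(c1=(40,177,18),c2=(632,42,18),c3=(721,411,18),c4=(116,550,18),hub=(372,287,47),disc=(374.5,290,40),rb1=(424,139,54),rb2=(469,163,54),det=(569,245,34),leafout=(421,190,88),leafin=(397,238,88),knob=(78,335,120),bottle=(606,80,85),tin=(162,486,30)).items()}
for k,v in P.items():print(k,v.round(1))
for a,b in(("c2","c1"),("c3","c4")):
    d=P[a]-P[b];d=-d;print("len",np.hypot(*d[:2]),"yaw of +y",np.degrees(np.arctan2(d[1],d[0])))
for a,b in(("c4","c1"),("c3","c2")):
    d=P[b]-P[a];print("len",np.hypot(*d[:2]),"xaxis?",np.degrees(np.arctan2(d[1],d[0])))
o=P["disc"];m=(P["rb1"]+P["rb2"])/2
for n,q in(("det",P["det"]),("red",m)):
    d=q-o;print(n,np.hypot(*d[:2]),np.degrees(np.arctan2(d[1],d[0])))
E
```

```text
c1 [621.2 150.   18. ]
c2 [ 703.  -253.5   18. ]
c3 [ 450.9 -302.3   18. ]
c4 [369.  101.3  18. ]
hub [536.3 -72.8  47. ]
disc [535.2 -74.4  40. ]
rb1 [ 632.5 -109.5   54. ]
rb2 [ 615.7 -138.5   54. ]
det [ 562.6 -204.    34. ]
leafout [ 592.4 -105.6   88. ]
leafin [561.9 -89.5  88. ]
knob [501.7 109.2 120. ]
bottle [ 661.2 -226.4   85. ]
tin [410.2  68.8  30. ]
len 411.7436424408614 yaw of +y 101.46344077873248
len 411.74619567009375 yaw of +y 101.47309587897595
len 256.82318647933914 xaxis? 10.941192872048932
len 256.7537814445619 xaxis? 10.941620179183374
det 132.49731217347244 -78.0669082941048
red 101.80184928568043 -29.16643886458625
```

Emit:
apply_moves(
  plan=[
    [0.6,0.86,0,0,0,-0.13,0],
    [0.6,0.86,0,0,0,-0.13,0],
    [0.6,0.86,0,0,0,-0.13,0],
    [0.6,0.86,0,0,0,-0.13,0],
    [0.6,0.86,0,0,0,-0.13,0],
    [0.6,0.86,0,0,0,-0.13,0],
  ],
)

```text
time_s: 0.6
position: [333.3, -462.2, 222.3]
ee_rot: [-0.003, 0.999, -0.042, 0.001]
force: [1.7, 1.5, -0.2]
finger_gap: 54.7
grip_force: 0.0
```

Emit:
apply_moves(
  plan=[
    [0.6,0.86,0,0,0,-0.13,0],
    [0.6,0.86,0,0,0,-0.13,0],
    [0.6,0.86,0,0,0,-0.13,0],
    [0.6,0.86,0,0,0,-0.13,0],
    [0.6,0.86,0,0,0,-0.13,0],
    [0.6,0.86,0,0,0,-0.13,0],
  ],
)

```text
time_s: 1.1
position: [450.6, -291.5, 222.5]
ee_rot: [-0.002, 0.969, -0.245, 0.0]
force: [0.9, 0.3, -0.2]
finger_gap: 14.8
grip_force: 0.0
```

Emit:
apply_moves(
  plan=[
    [0.6,0.86,0,0,0,0,0],
    [0.6,0.86,0,0,0,0,0],
    [0.6,0.86,0,0,0,0,0],
    [0.6,0.86,0,0,0,0,0],
    [0.6,0.86,0,0,0,0,0],
    [0.6,0.86,0,0,0,0,0],
    [0.6,0.86,0,0,0,0,0],
  ],
)

```text
time_s: 1.68
position: [567.6, -123.4, 222.0]
ee_rot: [-0.001, 0.969, -0.247, -0.0]
force: [-1.4, -0.6, 0.1]
finger_gap: 0.8
grip_force: 0.0
```

```bash
python3 - <<'E'
from h import *
import pickle
s=ctrl.observe();c=cam("wrist");c["s"]=s;pickle.dump(c,open("wrist.pkl","wb"))
cv2.imwrite("pics/w0.png",c["frame"]);print(s["position"],s["ee_rot"],c["mount"])
c2=pickle.load(open("scene.pkl","rb"))
a=np.radians(101.3);e=np.array([np.cos(a),np.sin(a)])
A=np.array([535.7,-74])
print(proj(c2,[[*A,47],[*(A+162*e),60],[632.5,-109.5,54],[615.7,-138.5,54],[621.2,150,18],[703,-253.5,18],[450.9,-302.3,18]]).round(1))
cv2.imwrite("pics/s0.png",cv2.resize(c2["frame"][145:285,225:365],None,fx=4.2,fy=4.2,interpolation=cv2.INTER_CUBIC))
E
```

```text
[ 567.55510014 -123.40831181  221.99451197] [-5.49925375e-04  9.68986625e-01 -2.47112187e-01 -4.29693350e-04] [[-2.75275656e-04 -9.59828220e-01 -2.80588155e-01  7.77009407e+01]
 [ 9.99999738e-01 -7.62095903e-05 -7.20370637e-04  8.66086419e-01]
 [ 6.70048558e-04 -2.80588280e-01  9.59827989e-01 -1.61840600e+02]
 [ 0.00000000e+00  0.00000000e+00  0.00000000e+00  1.00000000e+00]]
[[299.4 213.7]
 [315.7 180.4]
 [322.5 230.4]
 [312.5 233.9]
 [356.  192.6]
 [319.5 280.3]
 [232.  255. ]]
```

View pics/w0.png

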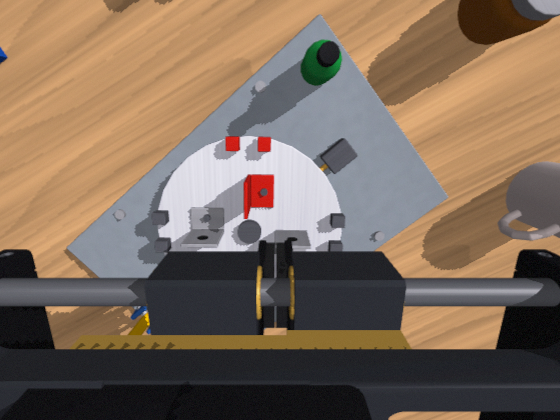

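View pics/s0.png

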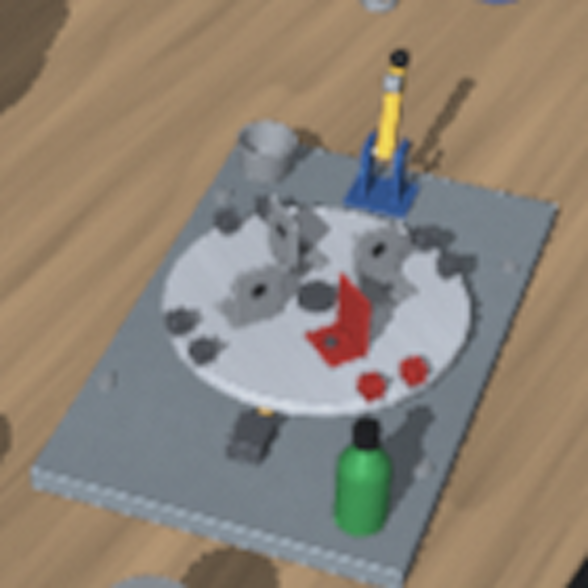

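The wrist view shows the red bracket (258,190), red block tops (232,144),(264,145), hub (249,231) and the base's right corner (446,197); the scene view shows the lock arm upright and leaning slightly back.

```bash
cat >> h.py <<'E'
from scipy.spatial.transform import Rotation as Ro
def wray(c,s,u,v,z):
    q=s["ee_rot"];R=Ro.from_quat([q[1],q[2],q[3],q[0]]).as_matrix();M=np.array(c["mount"])
    o=R@M[:3,3]+s["position"];d=R@M[:3,:3]@np.linalg.solve(K(c),[u,v,1]);return o+d*(z-o[2])/d[2]
E
python3 - <<'E'
from h import *
import pickle
c=pickle.load(open("wrist.pkl","rb"));s=c["s"]
for k,v in dict(hub=(249,231,47),rb1=(232,144,54),rb2=(264,145,54),leafout=(247,176,88),leafin=(245.5,217,88),c2=(320,15,18),c3=(446,197,18),disc_r=(342,222,40)).items():print(k,wray(c,s,*v).round(1))
c2=pickle.load(open("scene.pkl","rb"))
S=lambda x,y,z:ray(c2,225+x/4.2,145+y/4.2,z).round(1)
print("scene hub",S(318,292,47),"knob",S(400,58,130),"bl",S(414,367,54),S(372,383,54))
E
```

```text
hub [539.6 -74.2  47. ]
rb1 [ 634.7 -109.1   54. ]
rb2 [ 617.7 -138.2   54. ]
leafout [ 601.5 -111.6   88. ]
leafin [566.  -89.3  88. ]
c2 [ 704.3 -252.3   18. ]
c3 [ 454.2 -301.    18. ]
disc_r [ 494.8 -174.5   40. ]
scene hub [541.  -75.1  47. ] knob [502.5 108.2 130. ] bl [ 639.2 -115.4   54. ] [ 622.9 -145.1   54. ]
```

Emit:
apply_moves(
  plan=[
    [0,0,-0.2,0,0,0,0],
    [0,0,-0.4,0,0,0,0],
    [0,0,-0.6,0,0,0,0],
    [0,0,-0.7,0,0,0,0],
    [0,0,-0.76,0,0,0,0],
    [0,0,-0.76,0,0,0,0],
  ],
)

```text
time_s: 2.23
position: [563.8, -128.5, 67.9]
ee_rot: [0.001, 0.968, -0.252, -0.003]
force: [-0.2, 0.5, 0.3]
finger_gap: 0.2
grip_force: 0.0
```

```bash
cat > arc.py <<'E'
from h import *
import sys
# fin. centre: radius 50 at leaf, offset D clockwise, leaf world angle th; rows relative to commanded start pose
A=np.array([537.5,-74])
def tgt(th,D,r=50):
    t=np.radians(th);return A+r*np.array([np.cos(t),np.sin(t)])+D*np.array([np.sin(t),-np.cos(t)])
if __name__=="__main__":
    x0,y0,yaw0,th0,th1,n,D0,D1=map(float,sys.argv[1:])
    for f in np.linspace(0,1,int(n)+1)[1:]:
        th=th0+f*(th1-th0);p=tgt(th,D0+f*(D1-D0))
        print([round((p[0]-x0)/200,3),round((p[1]-y0)/200,3),0,0,0,round((th-yaw0)/180,3),0],end=", ")
    print()
E
python3 arc.py 567.5 -123.5 -29 -29 11 12 24 17; python3 arc.py 567.5 -123.5 -29 11 41 12 17 17
```

```text
[np.float64(0.025), np.float64(0.034), 0, 0, 0, np.float64(0.019), 0], [np.float64(0.038), np.float64(0.047), 0, 0, 0, np.float64(0.037), 0], [np.float64(0.05), np.float64(0.061), 0, 0, 0, np.float64(0.056), 0], [np.float64(0.061), np.float64(0.076), 0, 0, 0, np.float64(0.074), 0], [np.float64(0.072), np.float64(0.091), 0, 0, 0, np.float64(0.093), 0], [np.float64(0.081), np.float64(0.107), 0, 0, 0, np.float64(0.111), 0], [np.float64(0.089), np.float64(0.124), 0, 0, 0, np.float64(0.13), 0], [np.float64(0.096), np.float64(0.141), 0, 0, 0, np.float64(0.148), 0], [np.float64(0.102), np.float64(0.158), 0, 0, 0, np.float64(0.167), 0], [np.float64(0.106), np.float64(0.176), 0, 0, 0, np.float64(0.185), 0], [np.float64(0.109), np.float64(0.194), 0, 0, 0, np.float64(0.204), 0], [np.float64(0.112), np.float64(0.212), 0, 0, 0, np.float64(0.222), 0], 
[np.float64(0.113), np.float64(0.223), 0, 0, 0, np.float64(0.236), 0], [np.float64(0.114), np.float64(0.235), 0, 0, 0, np.float64(0.25), 0], [np.float64(0.114), np.float64(0.246), 0, 0, 0, np.float64(0.264), 0], [np.float64(0.114), np.float64(0.258), 0, 0, 0, np.float64(0.278), 0], [np.float64(0.113), np.float64(0.269), 0, 0, 0, np.float64(0.292), 0], [np.float64(0.112), np.float64(0.281), 0, 0, 0, np.float64(0.306), 0], [np.float64(0.11), np.float64(0.292), 0, 0, 0, np.float64(0.319), 0], [np.float64(0.108), np.float64(0.303), 0, 0, 0, np.float64(0.333), 0], [np.float64(0.105), np.float64(0.315), 0, 0, 0, np.float64(0.347), 0], [np.float64(0.102), np.float64(0.326), 0, 0, 0, np.float64(0.361), 0], [np.float64(0.099), np.float64(0.337), 0, 0, 0, np.float64(0.375), 0], [np.float64(0.094), np.float64(0.347), 0, 0, 0, np.float64(0.389), 0],
```

```bash
sed -i 's/print(\[round/print(*[float(round/; s/,0\],end=", ")/],end="; ")/' arc.py; python3 - <<'E'
from arc import *
x0,y0=566.5,-126.7
def arc(th0,th1,n,D0,D1,yaw0=-29,x0=x0,y0=y0):
    for f in np.linspace(0,1,n+1)[1:]:
        th=th0+f*(th1-th0);p=tgt(th,D0+f*(D1-D0))
        print("[%.2f, %.3f, 0, 0, 0, %.3f, 0], "%((p[0]-x0)/200,(p[1]-y0)/200,(th-yaw0)/180),end="")
    print("end",p)
arc(-29,1,12,24,17)
p=tgt(1,17);arc(1,31,12,17,17,1,*p);p=tgt(31,17);arc(31,61,12,17,17,31,*p)
p=tgt(61,17);arc(61,91,12,17,17,61,*p)
print(ctrl.observe()["position"])
E
```

```text
Traceback (most recent call last):
  File "arc.py", line 11
    print(*[float(round((p[0]-x0)/200,3),round((p[1]-y0)/200,3),0,0,0,round((th-yaw0)/180,3)],end="; ")
                                                                                            ^
SyntaxError: closing parenthesis ']' does not match opening parenthesis '('
```

```bash
cat > arc.py <<'E'
from h import *
A=np.array([537.5,-74])
def tgt(th,D,r=50):
    t=np.radians(th);return A+r*np.array([np.cos(t),np.sin(t)])+D*np.array([np.sin(t),-np.cos(t)])
def arc(th0,th1,n,D0,D1,x0,y0):
    for f in np.linspace(0,1,n+1)[1:]:
        th=th0+f*(th1-th0);p=tgt(th,D0+f*(D1-D0))
        print("[%.3f, %.3f, 0, 0, 0, %.3f, 0], "%((p[0]-x0)/200,(p[1]-y0)/200,(th-th0)/180),end="")
    print("end",p)
E
python3 - <<'E'
from arc import *
arc(-29,1,10,24,17,566.5,-126.7)
for t in(1,31,61):arc(t,t+30,10,17,17,*tgt(t,17))
print(ctrl.observe()["position"])
E
```

```text
[0.029, 0.049, 0, 0, 0, 0.017, 0], [0.041, 0.062, 0, 0, 0, 0.033, 0], [0.052, 0.075, 0, 0, 0, 0.050, 0], [0.063, 0.089, 0, 0, 0, 0.067, 0], [0.073, 0.104, 0, 0, 0, 0.083, 0], [0.082, 0.119, 0, 0, 0, 0.100, 0], [0.089, 0.134, 0, 0, 0, 0.117, 0], [0.096, 0.150, 0, 0, 0, 0.133, 0], [0.102, 0.166, 0, 0, 0, 0.150, 0], [0.106, 0.183, 0, 0, 0, 0.167, 0], end [587.78907567 -90.1247905 ]
[0.004, 0.013, 0, 0, 0, 0.017, 0], [0.007, 0.027, 0, 0, 0, 0.033, 0], [0.010, 0.040, 0, 0, 0, 0.050, 0], [0.011, 0.054, 0, 0, 0, 0.067, 0], [0.012, 0.068, 0, 0, 0, 0.083, 0], [0.013, 0.082, 0, 0, 0, 0.100, 0], [0.012, 0.095, 0, 0, 0, 0.117, 0], [0.011, 0.109, 0, 0, 0, 0.133, 0], [0.009, 0.123, 0, 0, 0, 0.150, 0], [0.007, 0.137, 0, 0, 0, 0.167, 0], end [589.11401231 -62.81994037]
[-0.003, 0.013, 0, 0, 0, 0.017, 0], [-0.007, 0.027, 0, 0, 0, 0.033, 0], [-0.012, 0.040, 0, 0, 0, 0.050, 0], [-0.017, 0.052, 0, 0, 0, 0.067, 0], [-0.023, 0.065, 0, 0, 0, 0.083, 0], [-0.030, 0.077, 0, 0, 0, 0.100, 0], [-0.037, 0.089, 0, 0, 0, 0.117, 0], [-0.045, 0.100, 0, 0, 0, 0.133, 0], [-0.054, 0.111, 0, 0, 0, 0.150, 0], [-0.063, 0.122, 0, 0, 0, 0.167, 0], end [576.60901603 -38.51077819]
[-0.010, 0.010, 0, 0, 0, 0.017, 0], [-0.020, 0.019, 0, 0, 0, 0.033, 0], [-0.030, 0.028, 0, 0, 0, 0.050, 0], [-0.041, 0.037, 0, 0, 0, 0.067, 0], [-0.053, 0.045, 0, 0, 0, 0.083, 0], [-0.064, 0.052, 0, 0, 0, 0.100, 0], [-0.077, 0.058, 0, 0, 0, 0.117, 0], [-0.089, 0.064, 0, 0, 0, 0.133, 0], [-0.102, 0.069, 0, 0, 0, 0.150, 0], [-0.115, 0.074, 0, 0, 0, 0.167, 0], end [553.6247905  -23.71092433]
[ 563.82222174 -128.47939756   67.94212825]
```

Emit:
apply_moves(
  plan=[
    [0.029,0.049,0,0,0,0.017,0],
    [0.041,0.062,0,0,0,0.033,0],
    [0.052,0.075,0,0,0,0.05,0],
    [0.063,0.089,0,0,0,0.067,0],
    [0.073,0.104,0,0,0,0.083,0],
    [0.082,0.119,0,0,0,0.1,0],
    [0.089,0.134,0,0,0,0.117,0],
    [0.096,0.15,0,0,0,0.133,0],
    [0.102,0.166,0,0,0,0.15,0],
    [0.106,0.183,0,0,0,0.167,0],
  ],
)

```text
time_s: 3.07
position: [589.5, -92.7, 73.1]
ee_rot: [0.001, 1.0, 0.009, 0.002]
force: [1.0, -2.8, -0.4]
finger_gap: 0.6
grip_force: 0.8
```

Emit:
apply_moves(
  plan=[
    [0.004,0.013,0,0,0,0.017,0],
    [0.007,0.027,0,0,0,0.033,0],
    [0.01,0.04,0,0,0,0.05,0],
    [0.011,0.054,0,0,0,0.067,0],
    [0.012,0.068,0,0,0,0.083,0],
    [0.013,0.082,0,0,0,0.1,0],
    [0.012,0.095,0,0,0,0.117,0],
    [0.011,0.109,0,0,0,0.133,0],
    [0.009,0.123,0,0,0,0.15,0],
    [0.007,0.137,0,0,0,0.167,0],
  ],
)

```text
time_s: 3.9
position: [591.8, -65.6, 73.3]
ee_rot: [0.002, 0.963, 0.268, 0.003]
force: [1.3, 0.1, 0.0]
finger_gap: 0.4
grip_force: 0.8
```

```bash
python3 - <<'E'
from arc import *
s=ctrl.observe();print(s["position"],s["force"],s["time_s"])
c=cam("top")
cv2.imwrite("pics/crop1.png",cv2.resize(c["frame"][130:270,195:375],None,fx=4.2,fy=4.2,interpolation=cv2.INTER_CUBIC))
E
```

```text
[591.77435703 -65.58914725  73.30530178] [1.33984928 0.12613595 0.0267838 ] 3.9
```

View pics/crop1.png

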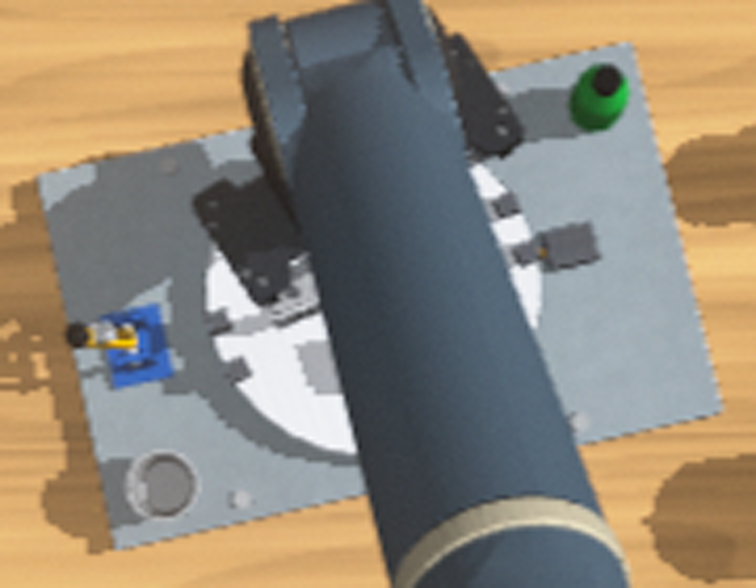

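The station at the left (dark pair at (229,346)) is at about 111°, so red is at about 21°. It has left the first stop, and the shut finger tips are thinner than assumed (contact offset about 8 mm).

```bash
python3 - <<'E'
from arc import *
def arc2(th0,th1,n,D,x0,y0,ya,yb):
    for f in np.linspace(0,1,n+1)[1:]:
        p=tgt(th0+f*(th1-th0),D)
        print("[%.3f, %.3f, 0, 0, 0, %.3f, 0], "%((p[0]-x0)/200,(p[1]-y0)/200,f*(yb-ya)/180),end="")
    print("end",p)
arc2(22,60,12,8.5,589.1,-62.8,31,62)
arc2(60,90,10,8.5,*tgt(60,8.5),62,90)
arc2(90,106,12,8.5,*tgt(90,8.5),90,102)
E
```

```text
[-0.014, 0.012, 0, 0, 0, 0.014, 0], [-0.018, 0.025, 0, 0, 0, 0.029, 0], [-0.023, 0.038, 0, 0, 0, 0.043, 0], [-0.028, 0.051, 0, 0, 0, 0.057, 0], [-0.034, 0.064, 0, 0, 0, 0.072, 0], [-0.041, 0.076, 0, 0, 0, 0.086, 0], [-0.049, 0.088, 0, 0, 0, 0.100, 0], [-0.057, 0.099, 0, 0, 0, 0.115, 0], [-0.066, 0.110, 0, 0, 0, 0.129, 0], [-0.076, 0.120, 0, 0, 0, 0.144, 0], [-0.086, 0.130, 0, 0, 0, 0.158, 0], [-0.096, 0.139, 0, 0, 0, 0.172, 0], end [569.86121593 -34.94872981]
[-0.010, 0.008, 0, 0, 0, 0.016, 0], [-0.021, 0.016, 0, 0, 0, 0.031, 0], [-0.033, 0.023, 0, 0, 0, 0.047, 0], [-0.044, 0.029, 0, 0, 0, 0.062, 0], [-0.056, 0.035, 0, 0, 0, 0.078, 0], [-0.068, 0.040, 0, 0, 0, 0.093, 0], [-0.081, 0.045, 0, 0, 0, 0.109, 0], [-0.093, 0.049, 0, 0, 0, 0.124, 0], [-0.106, 0.052, 0, 0, 0, 0.140, 0], [-0.119, 0.055, 0, 0, 0, 0.156, 0], end [546. -24.]
[-0.006, 0.001, 0, 0, 0, 0.006, 0], [-0.012, 0.002, 0, 0, 0, 0.011, 0], [-0.018, 0.002, 0, 0, 0, 0.017, 0], [-0.023, 0.003, 0, 0, 0, 0.022, 0], [-0.029, 0.003, 0, 0, 0, 0.028, 0], [-0.035, 0.003, 0, 0, 0, 0.033, 0], [-0.041, 0.004, 0, 0, 0, 0.039, 0], [-0.047, 0.004, 0, 0, 0, 0.044, 0], [-0.053, 0.003, 0, 0, 0, 0.050, 0], [-0.059, 0.003, 0, 0, 0, 0.056, 0], [-0.065, 0.003, 0, 0, 0, 0.061, 0], [-0.071, 0.002, 0, 0, 0, 0.067, 0], end [531.88885662 -23.59399768]
```

Emit:
apply_moves(
  plan=[
    [-0.014,0.012,0,0,0,0.014,0],
    [-0.018,0.025,0,0,0,0.029,0],
    [-0.023,0.038,0,0,0,0.043,0],
    [-0.028,0.051,0,0,0,0.057,0],
    [-0.034,0.064,0,0,0,0.072,0],
    [-0.041,0.076,0,0,0,0.086,0],
    [-0.049,0.088,0,0,0,0.1,0],
    [-0.057,0.099,0,0,0,0.115,0],
    [-0.066,0.11,0,0,0,0.129,0],
    [-0.076,0.12,0,0,0,0.144,0],
    [-0.086,0.13,0,0,0,0.158,0],
    [-0.096,0.139,0,0,0,0.172,0],
  ],
)

```text
time_s: 4.95
position: [572.0, -36.0, 72.8]
ee_rot: [0.002, 0.857, 0.515, 0.002]
force: [0.8, 0.0, 0.1]
finger_gap: 0.4
grip_force: 0.8
```

Emit:
apply_moves(
  plan=[
    [-0.01,0.008,0,0,0,0.016,0],
    [-0.021,0.016,0,0,0,0.031,0],
    [-0.033,0.023,0,0,0,0.047,0],
    [-0.044,0.029,0,0,0,0.062,0],
    [-0.056,0.035,0,0,0,0.078,0],
    [-0.068,0.04,0,0,0,0.093,0],
    [-0.081,0.045,0,0,0,0.109,0],
    [-0.093,0.049,0,0,0,0.124,0],
    [-0.106,0.052,0,0,0,0.14,0],
    [-0.119,0.055,0,0,0,0.156,0],
  ],
)

```text
time_s: 5.78
position: [548.6, -24.4, 72.7]
ee_rot: [0.002, 0.706, 0.708, 0.002]
force: [2.8, 0.9, -0.0]
finger_gap: 0.6
grip_force: 1.2
```

```bash
python3 - <<'E'
from arc import *
s=ctrl.observe();print(s["position"],s["force"],s["time_s"])
a=cam("top")["frame"][130:270,195:375];b=cam("scene")["frame"][145:285,205:385]
cv2.imwrite("pics/d2.png",np.hstack([cv2.resize(i,(399,310),interpolation=cv2.INTER_CUBIC) for i in(a,b)]))
E
```

```text
[548.57103802 -24.44033936  72.73798916] [ 2.79938182  0.89091505 -0.01651524] 5.7833
```

View pics/d2.png

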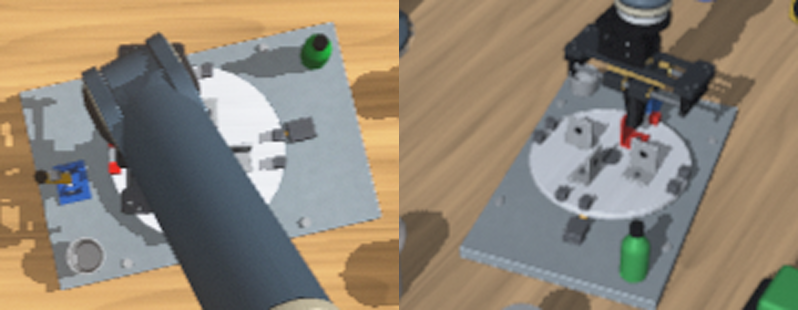

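Red is now about 8–10° short of the stop, the right-hand dark pair at (279,148) versus the housing at (300,129). I'll creep on, watching the force.

Emit:
apply_moves(
  plan=[
    [-0.006,0.001,0,0,0,0.006,0],
    [-0.012,0.002,0,0,0,0.011,0],
    [-0.018,0.002,0,0,0,0.017,0],
    [-0.023,0.003,0,0,0,0.022,0],
    [-0.023,0.003,0,0,0,0.022,0],
  ],
)

```text
time_s: 6.3
position: [545.0, -24.1, 72.0]
ee_rot: [0.003, 0.681, 0.732, 0.002]
force: [6.7, -2.5, 1.1]
finger_gap: 0.9
grip_force: 3.1
```

Emit:
apply_moves(
  plan=[
    [-0.006,0,0,0,0,0.006,0],
    [-0.006,0,0,0,0,0.006,0],
  ],
)

```text
time_s: 6.47
position: [543.5, -24.0, 72.0]
ee_rot: [0.003, 0.674, 0.738, 0.002]
force: [5.1, -1.1, 2.0]
finger_gap: 0.8
grip_force: 2.5
```

Emit:
apply_moves(
  plan=[
    [-0.006,0,0,0,0,0.006,0],
    [-0.006,0,0,0,0,0.006,0],
  ],
)

```text
time_s: 6.63
position: [541.1, -23.8, 71.6]
ee_rot: [0.002, 0.667, 0.745, 0.001]
force: [2.5, -0.7, 1.3]
finger_gap: -0.0
grip_force: 1.2
```

Emit:
apply_moves(
  plan=[
    [-0.005,0,0,0,0,0.003,0],
    [-0.005,0,0,0,0,0.003,0],
    [-0.005,0,0,0,0,0.003,0],
  ],
)

```text
time_s: 6.88
position: [539.7, -23.7, 71.4]
ee_rot: [0.001, 0.664, 0.748, 0.001]
force: [5.6, -1.1, 2.2]
finger_gap: 0.6
grip_force: 2.3
```

```bash
python3 - <<'E'
from arc import *
s=ctrl.observe();print(s["position"],s["force"],s["time_s"])
a=cam("top")["frame"][150:240,240:360];b=cam("scene")["frame"][175:265,245:365]
cv2.imwrite("pics/d3.png",np.hstack([cv2.resize(i,(400,300),interpolation=cv2.INTER_CUBIC) for i in(a,b)]))
E
```

```text
[539.70445428 -23.67758173  71.36195709] [ 5.59710372 -1.08958896  2.20045342] 6.8833
```

View pics/d3.png

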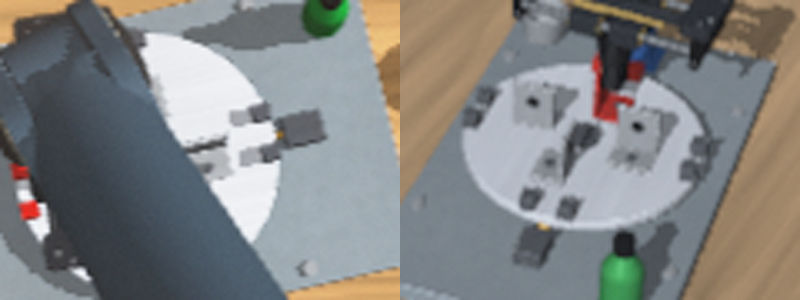

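```bash
python3 - <<'E'
from arc import *
import pickle
c=pickle.load(open("top.pkl","rb"))
L=lambda x,y,z:ray(c,240+(x+.5)/3.333-.5,150+(y+.5)/3.333-.5,z)
m=(L(259,111,54)+L(268,151,54))/2;r=(L(20,172,54)+L(30,211,54))/2;h=L(302,127,34)
for A0 in((535.5,-74),(537.5,-74)):
  for q in(m,r,h):
    d=q[:2]-A0;print(np.hypot(*d),np.degrees(np.arctan2(d[1],d[0])))
d=r-m;print(np.degrees(np.arctan2(d[1],d[0])))
E
```

```text
99.21754788443083 -77.09856923589422
102.91430607601501 102.74604307367852
133.3993812314608 -78.05305836940099
98.79023651956425 -78.22930867902365
103.37397331915977 103.8273053506265
132.9997636583357 -78.89601864877291
102.82231598731168
```

The two station pairs line up with the fixture axis to about 1°, so red is in its stop and the finger is still pressing. I'll back off and lift.

Emit:
apply_moves(
  plan=[
    [0.02,0.004,0,0,0,0,0],
    [0.05,0.01,0,0,0,0,0],
    [0.05,0.01,0.1,0,0,0,0],
    [0.05,0.01,0.3,0,0,0,0],
    [0.05,0.01,0.5,0,0,0,0],
    [0.05,0.01,0.7,0,0,0,0],
    [0.05,0.01,0.7,0,0,0,0],
  ],
)

```text
time_s: 7.57
position: [551.7, -19.5, 217.5]
ee_rot: [0.004, 0.664, 0.748, 0.004]
force: [1.2, 0.2, -0.1]
finger_gap: 0.4
grip_force: 0.0
```

Emit:
apply_moves(
  plan=[
    [0.35,-0.35,0,0,0,0,0],
    [0.7,-0.7,0,0,0,0,0],
    [0.7,-0.7,0,0,0,0,0],
    [0.7,-0.7,0,0,0,0,0],
    [0.7,-0.7,0,0,0,0,0],
    [0.7,-0.7,0,0,0,0,0],
  ],
)

```text
time_s: 8.07
position: [690.1, -168.4, 207.3]
ee_rot: [-0.0, 0.667, 0.745, -0.001]
force: [-0.1, -1.0, -0.8]
finger_gap: 0.3
grip_force: 0.0
```

```bash
python3 - <<'E'
from arc import *
s=ctrl.observe();print(s["position"],s["ee_rot"],s["time_s"])
a=cam("top")["frame"][140:260,200:360];b=cam("scene")["frame"][145:265,235:395]
cv2.imwrite("pics/d4.png",np.vstack([cv2.resize(i,(400,300),interpolation=cv2.INTER_CUBIC) for i in(a,b)]))
E
```

```text
[ 690.09003903 -168.37524164  207.27890378] [-3.31294318e-04  6.67034697e-01  7.45025621e-01 -1.19453398e-03] 8.0667
```

View pics/d4.png

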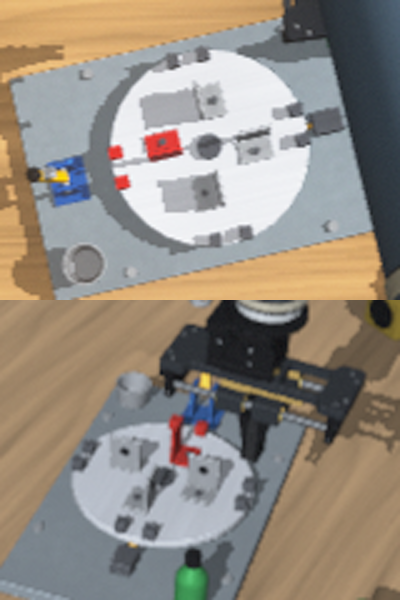

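Red blocks at (115,153),(121,182) line up with the dark pair at (293,110),(300,140) and with the hinge and housing. The station is in its stop and the arm is still open.

```bash
python3 - <<'E'
from arc import *
e=np.array([np.cos(np.radians(101.3)),np.sin(np.radians(101.3))])
W=lambda s,z:np.array([*(A+s*e),z])
def rows(seq):
    for p in seq[1:]:print("[%.3f, %.3f, %.3f, 0, 0, 0, 0], "%tuple((p-seq[0])/200),end="")
    print(seq[-1].round(1))
p0=np.array([688.1,-161.3,210.6]);p1=W(225,210);print((p1-p0)/200)
def C(f,L=60,w=10):
    f=np.radians(f);return W(162-L*np.cos(f)+5*np.sin(f)+w,60+L*np.sin(f)+5*np.cos(f))
rows([W(225,210),W(225,170),W(225,140),W(225,120),W(225,120)])
rows([W(225,120)]+[W(s,120) for s in(217,210,204,199,194,189,184,180,177)]+[C(82),C(75)])
rows([C(75)]+[C(f) for f in(68,61,54,47,40,34,28,23,18,14,10,7)])
rows([C(7)]+[C(4),C(2),C(0)])
E
```

```text
[-0.97343941  1.53969149 -0.003     ]
[0.000, 0.000, -0.200, 0, 0, 0, 0], [0.000, 0.000, -0.350, 0, 0, 0, 0], [0.000, 0.000, -0.450, 0, 0, 0, 0], [0.000, 0.000, -0.450, 0, 0, 0, 0], [493.4 146.6 120. ]
[0.008, -0.039, 0.000, 0, 0, 0, 0], [0.015, -0.074, 0.000, 0, 0, 0, 0], [0.021, -0.103, 0.000, 0, 0, 0, 0], [0.025, -0.127, 0.000, 0, 0, 0, 0], [0.030, -0.152, 0.000, 0, 0, 0, 0], [0.035, -0.177, 0.000, 0, 0, 0, 0], [0.040, -0.201, 0.000, 0, 0, 0, 0], [0.044, -0.221, 0.000, 0, 0, 0, 0], [0.047, -0.235, 0.000, 0, 0, 0, 0], [0.055, -0.277, 0.001, 0, 0, 0, 0], [0.062, -0.312, -0.004, 0, 0, 0, 0], [505.9  84.2 119.2]
[0.007, -0.035, -0.009, 0, 0, 0, 0], [0.014, -0.069, -0.022, 0, 0, 0, 0], [0.020, -0.101, -0.039, 0, 0, 0, 0], [0.026, -0.130, -0.060, 0, 0, 0, 0], [0.031, -0.157, -0.084, 0, 0, 0, 0], [0.036, -0.178, -0.108, 0, 0, 0, 0], [0.039, -0.196, -0.133, 0, 0, 0, 0], [0.042, -0.209, -0.156, 0, 0, 0, 0], [0.044, -0.220, -0.180, 0, 0, 0, 0], [0.045, -0.227, -0.199, 0, 0, 0, 0], [0.047, -0.233, -0.220, 0, 0, 0, 0], [0.047, -0.237, -0.235, 0, 0, 0, 0], [515.3  36.9  72.3]
[0.001, -0.003, -0.016, 0, 0, 0, 0], [0.001, -0.004, -0.026, 0, 0, 0, 0], [0.001, -0.005, -0.036, 0, 0, 0, 0], [515.6  35.8  65. ]
```

Emit:
apply_moves(
  plan=[
    [-0.48,0.77,0,0,0,0.028,0],
    [-0.48,0.77,0,0,0,0.028,0],
    [-0.48,0.77,0,0,0,0.028,0],
    [-0.48,0.77,0,0,0,0.028,0],
    [-0.48,0.77,0,0,0,0.028,0],
    [-0.48,0.77,0,0,0,0.028,0],
  ],
)

```text
time_s: 8.67
position: [588.1, -0.4, 211.2]
ee_rot: [-0.001, 0.626, 0.78, -0.0]
force: [-0.4, -0.8, -0.6]
finger_gap: 0.1
grip_force: 0.0
```

Emit:
apply_moves(
  plan=[
    [-0.493,0.77,0,0,0,0,0],
    [-0.493,0.77,0,0,0,0,0],
    [-0.493,0.77,0,0,0,0,0],
    [-0.493,0.77,0,0,0,0,0],
    [-0.493,0.77,0,0,0,0,0],
    [-0.493,0.77,0,0,0,0,0],
    [-0.493,0.77,0,0,0,0,0],
  ],
)

```text
time_s: 9.25
position: [492.9, 147.0, 210.6]
ee_rot: [0.0, 0.629, 0.777, -0.0]
force: [-0.2, -0.7, 0.1]
finger_gap: 0.7
grip_force: 0.0
```

Emit:
apply_moves(
  plan=[
    [0,0,-0.15,0,0,0,0],
    [0,0,-0.3,0,0,0,0],
    [0,0,-0.4,0,0,0,0],
    [0,0,-0.45,0,0,0,0],
    [0,0,-0.45,0,0,0,0],
    [0,0,-0.45,0,0,0,0],
  ],
)

```text
time_s: 9.75
position: [494.2, 146.0, 120.6]
ee_rot: [-0.0, 0.631, 0.776, -0.0]
force: [0.2, 0.3, 0.3]
finger_gap: 0.6
grip_force: 0.0
```

Emit:
apply_moves(
  plan=[
    [0.008,-0.039,0,0,0,0,0],
    [0.015,-0.074,0,0,0,0,0],
    [0.021,-0.103,0,0,0,0,0],
    [0.025,-0.127,0,0,0,0,0],
    [0.03,-0.152,0,0,0,0,0],
    [0.035,-0.177,0,0,0,0,0],
    [0.04,-0.201,0,0,0,0,0],
    [0.044,-0.221,0,0,0,0,0],
    [0.047,-0.235,0,0,0,0,0],
    [0.055,-0.277,0,0,0,0,0],
    [0.062,-0.312,-0.004,0,0,0,0],
  ],
)

```text
time_s: 10.67
position: [505.8, 83.8, 119.6]
ee_rot: [-0.0, 0.63, 0.777, -0.0]
force: [-0.1, 1.4, -1.1]
finger_gap: 0.5
grip_force: 0.9
```

Emit:
apply_moves(
  plan=[
    [0.007,-0.035,-0.009,0,0,0,0],
    [0.014,-0.069,-0.022,0,0,0,0],
    [0.02,-0.101,-0.039,0,0,0,0],
    [0.026,-0.13,-0.06,0,0,0,0],
    [0.031,-0.157,-0.084,0,0,0,0],
    [0.036,-0.178,-0.108,0,0,0,0],
    [0.039,-0.196,-0.133,0,0,0,0],
    [0.042,-0.209,-0.156,0,0,0,0],
  ],
)

```text
time_s: 11.33
position: [514.4, 41.9, 88.0]
ee_rot: [0.0, 0.63, 0.776, -0.0]
force: [0.1, 0.7, 0.4]
finger_gap: 0.3
grip_force: 0.5
```

Emit:
apply_moves(
  plan=[
    [0.002,-0.011,-0.024,0,0,0,0],
    [0.003,-0.018,-0.043,0,0,0,0],
    [0.005,-0.024,-0.064,0,0,0,0],
    [0.005,-0.028,-0.079,0,0,0,0],
    [0.006,-0.031,-0.095,0,0,0,0],
    [0.006,-0.032,-0.105,0,0,0,0],
    [0.006,-0.033,-0.115,0,0,0,0],
    [0.006,-0.033,-0.115,0,0,0,0],
  ],
)

```text
time_s: 12.0
position: [515.4, 35.9, 65.5]
ee_rot: [0.0, 0.63, 0.776, -0.0]
force: [-0.8, 0.1, 0.1]
finger_gap: 0.2
grip_force: 0.0
```

Emit:
apply_moves(
  plan=[
    [0,0,-0.01,0,0,0,0],
    [0,0,-0.02,0,0,0,0],
    [0,0,-0.02,0,0,0,0],
  ],
)

```text
time_s: 12.25
position: [515.7, 36.0, 64.8]
ee_rot: [0.001, 0.63, 0.776, -0.001]
force: [-8.9, -3.3, 28.8]
finger_gap: 0.6
grip_force: 14.7
```

A firm 29 N stop at tip height 65 mm, the level arm's top face, means it is home. I'll lift and check.

Emit:
apply_moves(
  plan=[
    [0,0,0.01,0,0,0,0],
    [0,0,0.1,0,0,0,0],
    [0,0,0.3,0,0,0,0],
    [0,0,0.5,0,0,0,0],
    [0,0,0.7,0,0,0,0],
  ],
)

```text
time_s: 12.67
position: [514.7, 36.3, 202.8]
ee_rot: [-0.001, 0.63, 0.777, -0.0]
force: [0.4, -0.0, -0.2]
finger_gap: 0.2
grip_force: 0.0
```

Emit:
apply_moves(
  plan=[
    [0.3,-0.7,0,0,0,0,0],
    [0.6,-0.9,0,0,0,0,0],
    [0.6,-0.9,0,0,0,0,0],
    [0.6,-0.9,0,0,0,0,0],
    [0.6,-0.9,0,0,0,0,0],
    [0.6,-0.9,0,0,0,0,0],
    [0.6,-0.9,0,0,0,0,0],
    [0.6,-0.9,0,0,0,0,0],
  ],
)

```text
time_s: 13.33
position: [635.1, -143.6, 200.9]
ee_rot: [-0.001, 0.63, 0.776, 0.0]
force: [-1.2, 1.3, -0.5]
finger_gap: 0.5
grip_force: 0.0
```

```bash
python3 - <<'E'
from arc import *
s=ctrl.observe();print(s["position"],s["force"],s["time_s"])
a=cam("top")["frame"][160:250,200:320];b=cam("scene")["frame"][155:245,255:375]
cv2.imwrite("pics/d5.png",np.hstack([cv2.resize(i,(400,300),interpolation=cv2.INTER_CUBIC) for i in(a,b)]))
E
```

```text
[ 635.05074754 -143.56159018  200.87125632] [-1.18784632  1.3157846  -0.46633694] 13.3333
```

View pics/d5.png

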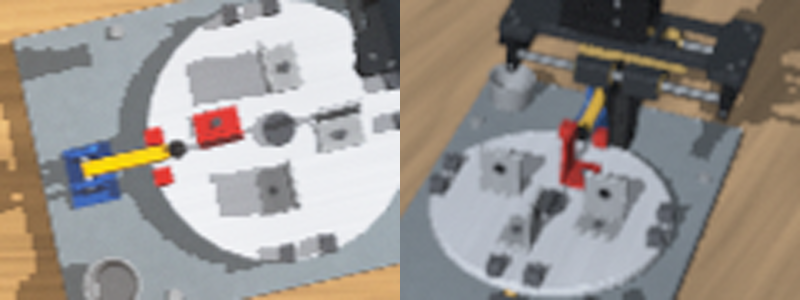

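The yellow arm (85–180, ~160) lies level between the red blocks (153,136) and (162,176), with its knob at (177,148). The gripper is well clear, so I'll hand in.

```bash
python3 -c "
from bench import ctrl
print(ctrl.sign_off())"
```

```text
the job is handed in; nothing more can be done
None
```

The red station is in its stop with the lock arm pushed home between the red blocks, the bottle and tin showed no shift in the views (the bench items weren't re-checked), and I handed the job in at about 13 s; the hand-in call returned no verdict.

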